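# Thread the return spring onto the shaker's rod

### The job

Fit the return spring to the little white shaker: take the tall slim spring that stands in the parts tray, keep its flattened end coil downwards, and thread it over the shaker's upright rod. Whenever the coils snag on one of the rod's flatted collars, do not force it: keep a light push and twist the spring a little either way until it slips past. When it sits fully down on the round seat at the foot of the rod, let go; leave the other things in the tray and on the bench where they are.

Things in the scene. Friction and masses are not known exactly. Their poses are not given: they have to be found in the camera images.
- spring: Tall slim steel compression spring, upright in the tray: 66 mm long, 32 mm outer diameter, about 65 g. Origin: centre of its underside; z up its axis. Its lowest two turns (5 mm high) are squeezed to two straight parallel sides running along the spring's own x axis, 15 mm clear between them; along x the opening is 27 mm. A half turn about z makes no difference.
- spring_grip (a point): Centre of the close-wound top 15.6 mm of the tall spring (58 mm above its underside): a round, stiff grip, 32 mm outer diameter, bore 27 mm; hold the spring here, across any diameter. The open coils below it compress by up to 20 mm at about 0.6 N per mm, then stop hard.
- short_spring: Bystander: short wide steel spring, 30 mm high, 47 mm outer diameter, standing in the tray. Origin: centre of its underside.
- spacer: Bystander: aluminium ring, 32 mm diameter, 12 mm high, lying in the tray. Origin: centre of its underside.
- tray: Fixed white shallow tray, 160 (x) by 200 (y) by 18 mm high, 4 mm walls and 4 mm floor. Origin: centre of its underside.
- shaker: Fixed white box, 170 by 170 by 90 mm with a black top, an upright steel rod in the middle of the top. Origin: centre of its underside; z up.
- seat (a point): Centre of the top face of the round aluminium seat (48 mm diameter, 94 mm above the table) at the foot of the shaker's rod; axes as the shaker's. The rod rises 60 mm from here: core 10.4 mm diameter up to 52 mm, then tapering to a 6 mm tip. It carries two 8 mm long collars, 16 to 24 mm and 38 to 46 mm above the seat.
- rod_tip (a point): Tip of the rod, 60 mm above the seat. The collars are 23 mm in diameter with two flats 12 mm apart, stiff to turn (0.08 N m). The spring's end passes one only with its straight sides parallel to the flats within about 0.15 rad; it turns freely between and below them. Each collar's flats start along the shaker's x axis turned about the vertical by its own unmeasured angle, 0.4 to 1.3 rad one way or the other.
- flask: Bystander: steel flask, 72 mm diameter, 190 mm high, on the bench. Origin: centre of its underside.
- reagent: Bystander: amber bottle, 68 mm diameter, 150 mm high. Origin: centre of its underside.
- wipes: Bystander: yellow pack, 100 by 180 by 60 mm. Origin: centre of its underside.
- mouse: Bystander: black computer mouse, 100 by 58 by 30 mm. Origin: centre of its underside.
- beaker: Bystander: glass beaker, 60 mm diameter, 70 mm high. Origin: centre of its underside.

How it is judged:
By the outcome, as a careful person would: the job done as asked, in the order asked, and still so for the second after the job is handed in, with the robot touching nothing.
It also fails if it takes over 72 s, if anything falls off the work surface, if the arm or the gripper's body presses on something with over 40 N, if the wrist force passes 120 N, or if a joint passes its speed limit or range.

### The arm

A 6-joint arm with a two-finger parallel gripper is mounted at the origin on the work surface. World frame = base frame: x ahead of the robot, y to its left, z up, the work surface at z = 0. Lengths are in m, angles in degrees, forces in N, time in s.
With the tool pointing down it reaches from about 0.4 to 0.825 m from the base axis. Payload 7 kg.
Tool frame: the origin (TCP) lies midway between the tips of the shut fingers; the grasp point (between the pads) lies 19 mm behind it (r.grasp_offset is the distance from the TCP to the grasp point, in m); z points along the fingers, x is the direction in which the jaws open and shut, and the axes are right-handed (so a half turn about z gives the same grasp; the last joint's range is limited). The gripper opens to 88 mm and grips with 3 to 60 N. Pads are 19 mm wide; open, the fingers measure 130 mm over their backs; the gripper's body (78 mm by 193 mm) begins 47 mm behind the grasp point.
Start: joints at [91.45, 20.546, 0.682, 0, -70.136, -16.507], TCP at [0.175, 0.652, 0.227] pointing down, gripper open.
Joint ranges: [-176.03, 176.03], [-82.01, 121.73], [-58.28, 71.71], [-173.87, 95.51], [-174.79, -0.11], [-173.66, 173.66]. Speed limits (degrees/s): [136.94, 136.94, 172.46, 180, 180, 180].

### API

Orientations are given as [roll, pitch, yaw] about the fixed x, y, z axes, in that order (R = Rz(yaw) Ry(pitch) Rx(roll)).
In Python, from plant import r gives the robot as it stands.
- The arm moves only by the tool step_arm, never from a script. Its argument "deltas" is a list of rows, each a list of 7 numbers: the turn, a rotation vector about the tool's x, y, z in rad, then the shift along the tool's x, y, z in mm, then the opening, from -1 (shut) to 1 (fully open), so that 0 is half open. In form: [[ax, ay, az, x, y, z, grip], ...]. A call has 1 to 10 rows; each row shifts and turns the pose as measured when the row begins, along the tool's axes as they then stand; what a row does not reach is not made up. A row lasts 1/10 s, in which the tool goes at most 50 mm and 8.59 degrees, less where a joint would pass 70% of its speed; a pose out of reach is approached as far as the arm can. A call with a gripper value outside its range is refused whole. The fingers move at their own pace and stop on an object; "squeeze" is the grip in N (left out, the last holds). Time passes only in rows, so rows that do not move let the fingers close. It gives the time, the measured TCP pose, the force and the opening at its end, in the units of the state.
- r.get_state(): the state, without advancing time (a new reading comes with each control period).
- r.capture(name): name is "scene" or "top" or "wrist"; returns the picture (420x560x3 uint8, red, green, blue); there is no depth.
- r.camera_info(name): a dict with "vertical_fov" (degrees; the focal length in pixels is half the picture's height over the tangent of half this angle, whatever the lens; pixels are square), "cx", "cy" (the principal point, pixels), "view" (4x4, takes a point from world to camera coordinates). Camera axes: x right, y down, z forward; pixel columns grow to the right and rows downward; lengths in m; the calibration is good to about 2 mm. The wrist camera is an equidistant fisheye: a pixel r from the principal point sees the ray r / f radians off the axis. A picture is of the moment at which its call begins: read the wrist's pose just before it. camera_info takes no time and is no camera call; for the wrist camera it gives the pose at the moment of the call.
- r.close_job(): hands the job in, once; it reports no verdict.
The state is a dict: "time_s": time; "joints": joint angles; "qd": joint speeds; "joint_torque": joint torques, N m; "tcp_pos": TCP position; "eef_rot": TCP orientation; "contact_force": force on the tool from outside, world axes, zero at the start; "moment": the same for the moment, N m; "gripper_width": finger opening in m.
Only numpy, scipy, OpenCV 4.12 (cv2) and the standard library are available. Lean on these libraries where they do the work, as an engineer would, in place of code of your own. Each camera call takes 0.05 s, during which the arm holds its last target.

## Working session

There is one attempt and no reset: what is moved stays moved. The work goes in short steps, Python scripts to look and compute and a tool call to move; the robot and the scene stay as the last step left them, time stands still between calls to the robot, and variables do not carry over. Pictures are saved under pics/ and viewed, and the job is handed in when it is done.

Besides the shell and the picture viewer there is one more tool, called after "Call:" by a JSON object that holds its "op" and its "data". step_arm: Moves the arm, as the interface text tells. Its arguments: {"type":"object","properties":{"deltas":{"type":"array","items":{"type":"array","items":{"type":"number"}}},"squeeze":{"type":"number"}},"required":["deltas"]}

```bash
ls; mkdir -p pics
python3 - <<'E'
from plant import r
import cv2
print(r.get_state())
for n in ("scene","top","wrist"):
    ci=r.camera_info(n);print(n,ci)
    im=r.capture(n);cv2.imwrite(f"pics/{n}0.png",im[:,:,::-1])
E
```

```text
pics
{'time_s': 0.0, 'joints': array([ 9.14482565e+01,  2.05909030e+01,  6.33809303e-01, -1.95104858e-02,
       -7.01357551e+01, -1.65070326e+01]), 'qd': array([-0.0514739 ,  0.07124255, -0.12306143,  0.0596179 ,  0.0202417 ,
       -0.03274573]), 'joint_torque': array([-1.32245674e-03, -5.82712162e+01,  2.93047374e+01,  6.99739158e+00,
        7.02534409e-03, -1.61906514e-04]), 'tcp_pos': array([0.1752728 , 0.65134167, 0.22563088]), 'eef_rot': array([-1.79991201e+02, -9.42337186e-02, -1.05065428e+02]), 'contact_force': array([-0.28903697,  0.0362859 ,  0.30975728]), 'moment': array([-0.01232143, -0.00622005,  0.02529185]), 'gripper_width': 0.08769903080009042}
scene {'vertical_fov': 54.99070135093212, 'cx': 283.35193564434593, 'cy': 207.4776000008917, 'view': array([[ 0.09679892,  0.99517621, -0.01594586, -0.03884721],
       [ 0.57043255, -0.06859945, -0.81847469, -0.18772163],
       [-0.81562042,  0.07013143, -0.57432126,  1.53432999],
       [ 0.        ,  0.        ,  0.        ,  1.        ]])}
top {'vertical_fov': 56.88084427024898, 'cx': 284.6949684400682, 'cy': 211.69824699447415, 'view': array([[-0.03212239, -0.99947926,  0.00305942,  0.00574878],
       [-0.97965573,  0.03087829, -0.19829569,  0.53165903],
       [ 0.19809796, -0.00936691, -0.98013747,  1.15665721],
       [ 0.        ,  0.        ,  0.        ,  1.        ]])}
wrist {'vertical_fov': 65.70646984690485, 'cx': 276.9073068559069, 'cy': 211.2900957936733, 'view': array([[-0.25994318, -0.96562288,  0.0014122 ,  0.67401447],
       [-0.91960844,  0.24800176,  0.30465627, -0.03763922],
       [-0.2945333 ,  0.07789465, -0.95246132,  0.39243389],
       [ 0.        ,  0.        ,  0.        ,  1.        ]])}
```

View pics/scene0.png

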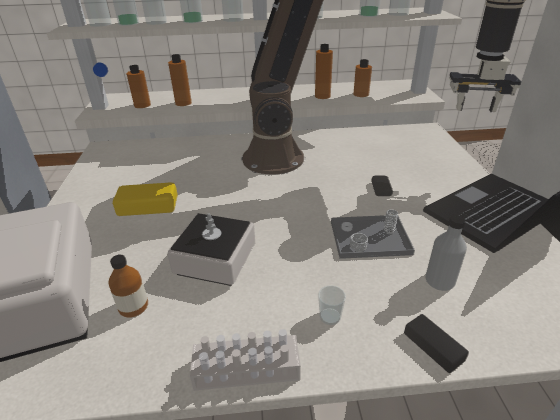

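View pics/top0.png

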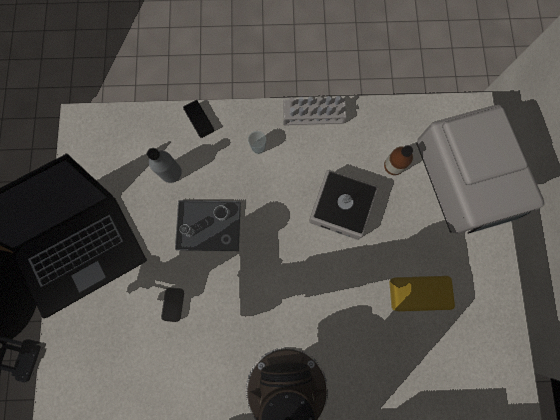

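View pics/wrist0.png

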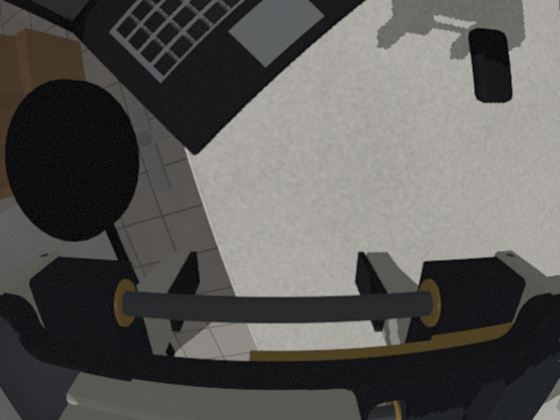

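The scene view shows the tray near (370,236), with the slim spring near (391,220). The shaker rod is near (210,222). In the top view the spring is near (185,230) and the rod near (346,202). I'll enlarge these areas.

Run:
```python
import cv2
s=cv2.imread("pics/scene0.png");t=cv2.imread("pics/top0.png")
def c(im,x,y,w,h,n):
    cv2.imwrite(n,cv2.resize(im[y:y+h,x:x+w],None,fx=8,fy=8,interpolation=cv2.INTER_CUBIC))
c(s,330,190,90,70,"pics/s_tray.png");c(s,165,195,90,70,"pics/s_shk.png")
c(t,170,190,90,70,"pics/t_tray.png");c(t,300,165,90,70,"pics/t_shk.png")
```

```text
(no output)
```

View pics/s_tray.png

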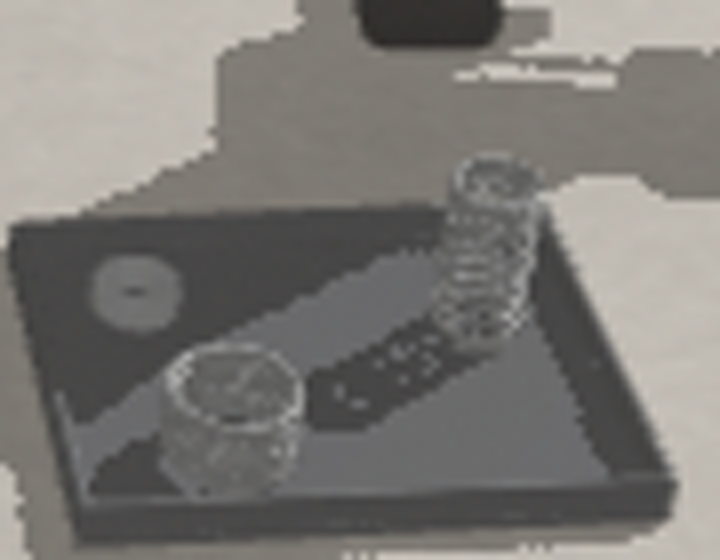

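View pics/s_shk.png

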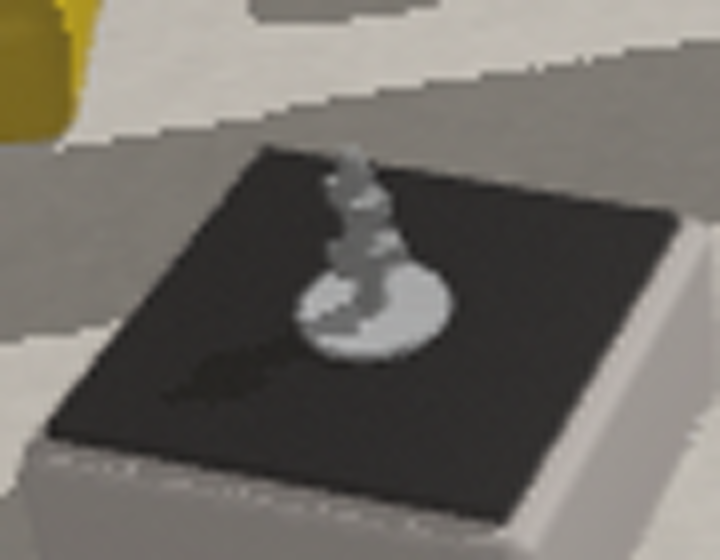

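View pics/t_tray.png

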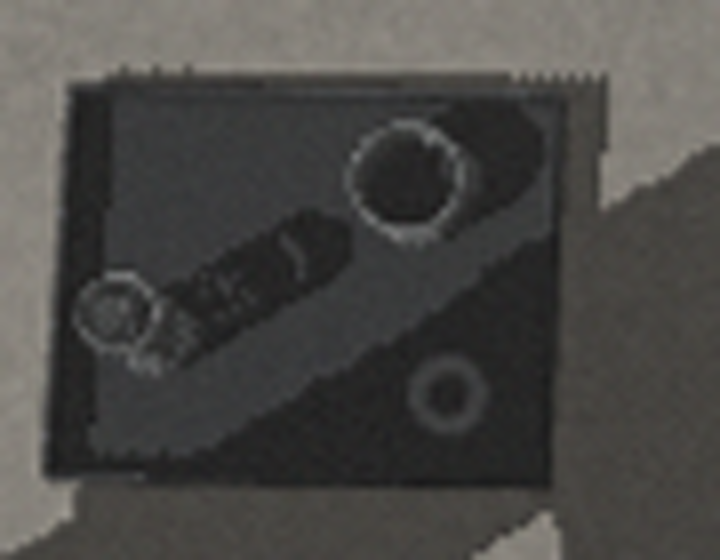

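View pics/t_shk.png

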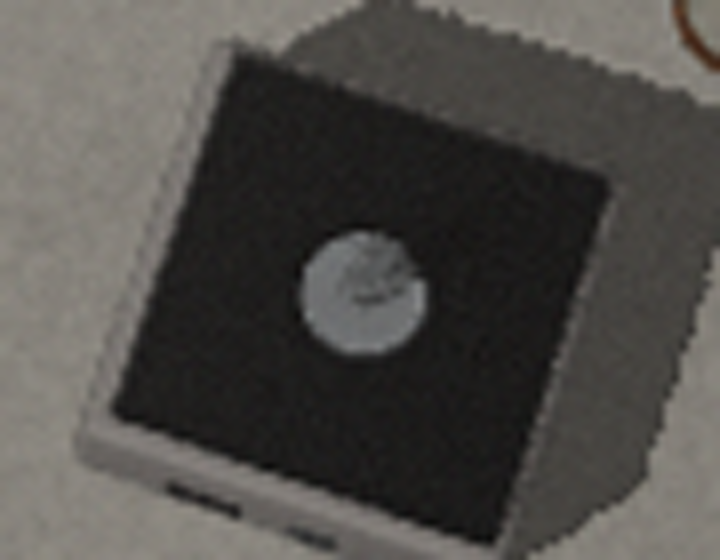

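```bash
cat > h.py <<'E'
import numpy as np
from plant import r
def ray(n,u,v,ci=None):
    ci=ci or r.camera_info(n); f=210/np.tan(np.radians(ci['vertical_fov']/2))
    a,b=(u-ci['cx']),(v-ci['cy'])
    if n=='wrist':
        rr=np.hypot(a,b);th=rr/f;d=np.array([np.sin(th)*a/rr,np.sin(th)*b/rr,np.cos(th)])
    else: d=np.array([a/f,b/f,1])
    V=ci['view'];R=V[:3,:3];o=-R.T@V[:3,3];return o,R.T@d
def atz(n,u,v,z,ci=None):
    o,d=ray(n,u,v,ci);return o+d*(z-o[2])/d[2]
def proj(n,p,ci=None):
    ci=ci or r.camera_info(n); f=210/np.tan(np.radians(ci['vertical_fov']/2))
    c=ci['view']@np.append(p,1);c=c[:3]
    if n=='wrist':
        rr=np.hypot(c[0],c[1]);th=np.arctan2(rr,c[2]);return np.array([ci['cx'],ci['cy']])+f*th*c[:2]/rr
    return np.array([ci['cx'],ci['cy']])+f*c[:2]/c[2]
E
python3 - <<'E'
from h import *
np.set_printoptions(precision=4,suppress=True)
k=-.44
S=lambda x,y,ox,oy:(ox+x/8+k,oy+y/8+k)
print("spring",atz('scene',*S(497,182,330,190),.07),atz('top',*S(118,312,170,190),.07))
print("seat",atz('scene',*S(375,310,165,195),.094),atz('top',*S(363,293,300,165),.094))
print("tip",atz('scene',*S(350,150,165,195),.154))
c=[atz('scene',*S(x,y,165,195),.09) for x,y in((265,148),(685,215),(500,525),(45,435))]
print("cor",np.array(c),np.mean(c,0))
c=[atz('top',*S(x,y,300,165),.09) for x,y in((235,55),(612,182),(495,545),(112,412))]
print(np.array(c),np.mean(c,0)); c=np.array(c)
for i in range(4): d=c[(i+1)%4]-c[i]; print(np.degrees(np.arctan2(d[1],d[0])),np.linalg.norm(d))
print("short",atz('top',*S(405,180,170,190),.034),"spacer",atz('top',*S(447,394,170,190),.016))
t=[atz('top',*S(x,y,170,190),.018) for x,y in((72,85),(605,80),(552,482),(45,475))];print(np.array(t))
print("flask",atz('top',155,155,.19))
E
```

```text
spring [0.4883 0.2939 0.07  ] [0.4854 0.2964 0.07  ]
seat [ 0.5544 -0.1951  0.094 ] [ 0.5501 -0.1943  0.094 ]
tip [ 0.5514 -0.1957  0.154 ]
cor [[ 0.4562 -0.2373  0.09  ]
 [ 0.5108 -0.0967  0.09  ]
 [ 0.6544 -0.1547  0.09  ]
 [ 0.5985 -0.2922  0.09  ]] [ 0.555  -0.1952  0.09  ]
[[ 0.6467 -0.1515  0.09  ]
 [ 0.5915 -0.2932  0.09  ]
 [ 0.4529 -0.2383  0.09  ]
 [ 0.508  -0.0974  0.09  ]] [ 0.5498 -0.1951  0.09  ]
-111.27336275481986 0.15199924866570022
158.42206992408777 0.14913596060112824
68.63079456895188 0.15126537359187078
-21.295942263851607 0.1488808330215142
short [0.5407 0.193  0.034 ] spacer [0.4573 0.1792 0.016 ]
[[0.5874 0.3299 0.018 ]
 [0.5827 0.1149 0.018 ]
 [0.4209 0.1377 0.018 ]
 [0.43   0.337  0.018 ]]
flask [0.6798 0.3532 0.19  ]
```

```bash
cat >> h.py <<'E'
from scipy.spatial.transform import Rotation as Ro
def tool():
    s=r.get_state();return np.array(s['tcp_pos']),Ro.from_euler('xyz',s['eef_rot'],degrees=True).as_matrix()
def go(p,yaw=None):
    """needed total tool-frame deltas to reach p with tool straight down at yaw"""
    P,R=tool(); 
    print('shift tool mm',np.round(R.T@(np.array(p)-P)*1000,1),end=' ')
    if yaw is not None:
        T=Ro.from_euler('xyz',[180,0,yaw],degrees=True).as_matrix()
        print('rotvec',np.round(Ro.from_matrix(R.T@T).as_rotvec(),4),end='')
    print()
def st():
    s=r.get_state();print({k:np.round(s[k],4).tolist() for k in('time_s','joints','tcp_pos','eef_rot','contact_force','moment','gripper_width')})
E
python3 - <<'E'
from h import *
np.set_printoptions(precision=4,suppress=True)
P,R=tool();V=r.camera_info('wrist')['view'];o=-V[:3,:3].T@V[:3,3]
print("cam in tool",R.T@(o-P),"fwd",R.T@V[2,:3],"right",R.T@V[0,:3]); print(R)
go((.487,.295,.20),-105);go((.46,.40,.226),-105)
E
```

```text
cam in tool [ 0.0002 -0.0838 -0.1586] fwd [-0.0001  0.3048  0.9524] right [1.     0.0001 0.0001]
[[-0.2599 -0.9656 -0.0002]
 [-0.9656  0.2599 -0.0013]
 [ 0.0013 -0.0001 -1.    ]]
shift tool mm [ 263.2 -393.6   26.2] rotvec [-0.0001 -0.0013 -0.0011]
shift tool mm [ 168.8 -340.3    0.1] rotvec [-0.0001 -0.0013 -0.0011]
```

Call:
{"op": "step_arm", "data": {"deltas": [[0, 0, 0, 29, -34, 0, 1], [0, 0, 0, 29, -34, 0, 1], [0, 0, 0, 29, -34, 0, 1], [0, 0, 0, 29, -34, 0, 1], [0, 0, 0, 29, -34, 0, 1], [0, 0, 0, 29, -34, 0, 1], [0, 0, 0, 29, -34, 0, 1], [0, 0, 0, 29, -34, 0, 1], [0, 0, 0, 29, -34, 0, 1]]}}

```text
time_s: 1.05
tcp_pos: [0.4068, 0.3107, 0.223]
eef_rot: [-180.0, -0.3, -104.6]
contact_force: [1.4, 1.6, 0.6]
gripper_width: 0.0877
```

Run:
```python
from h import *
st();go((.406,.317,.12),-105)
```

```text
{'time_s': 1.05, 'joints': [59.4762, 5.3904, -19.7636, 0.13, -65.1581, 15.8687], 'tcp_pos': [0.4068, 0.3107, 0.223], 'eef_rot': [-179.9721, -0.3324, -104.6003], 'contact_force': [1.3625, 1.5844, 0.5917], 'moment': [0.0979, -0.1232, 0.069], 'gripper_width': 0.0877}
shift tool mm [ -6.5   2.4 103. ] rotvec [-0.0005 -0.0058  0.007 ]
```

Call:
{"op": "step_arm", "data": {"deltas": [[0, 0, 0, -3, 1, 40, 1], [0, 0, 0, -3, 1, 40, 1], [0, -0.005, 0.005, 0, 0, 22, 1], [0, 0, 0, 0, 0, 0, 1]]}}

```text
time_s: 1.45
tcp_pos: [0.4102, 0.3111, 0.1199]
eef_rot: [-179.9, 0.2, -105.4]
contact_force: [-0.3, 0.3, -0.9]
gripper_width: 0.0873
```

Run:
```python
from h import *
import cv2,pickle
st();ci=r.camera_info('wrist');im=r.capture('wrist');pickle.dump(ci,open('w1.pkl','wb'))
cv2.imwrite('pics/w1.png',im[:,:,::-1])
p=proj('wrist',np.array([.487,.295,.07]),ci);print(p)
x,y=int(p[0])-50,max(0,int(p[1])-45);print(x,y)
cv2.imwrite('pics/w1c.png',cv2.resize(im[y:y+90,x:x+100,::-1],None,fx=6.5,fy=6.5,interpolation=cv2.INTER_CUBIC))
```

```text
{'time_s': 1.45, 'joints': [59.1052, 11.0643, -27.8919, 0.0912, -50.8304, 15.4297], 'tcp_pos': [0.4102, 0.3111, 0.1199], 'eef_rot': [-179.8749, 0.1868, -105.4074], 'contact_force': [-0.2888, 0.2608, -0.9178], 'moment': [-0.0394, 0.0853, 0.0462], 'gripper_width': 0.0873}
[269.09325953 119.32781282]
219 74
```

View pics/w1.png

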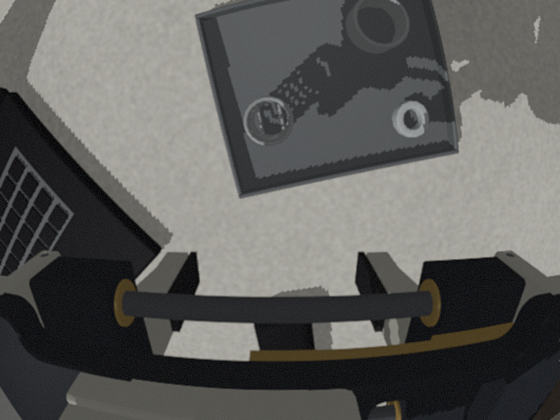

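View pics/w1c.png

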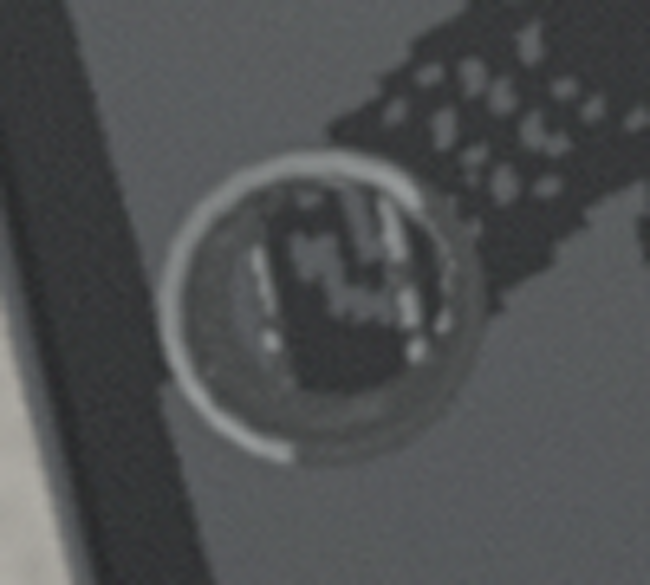

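The wrist crop shows the spring top centred near (325,308). Its straight end sides run (258,245)-(272,345) and (388,205)-(416,350).

Run:
```python
from h import *
import pickle
ci=pickle.load(open('w1.pkl','rb'))
W=lambda x,y,z:atz('wrist',219+x/6.5-.42,74+y/6.5-.42,z,ci)
print("top",W(323,308,.07), "diam",np.linalg.norm(W(160,308,.07)-W(487,308,.07)))
for a,b in(((258,245),(272,345)),((388,205),(416,350))):
    A,B=W(*a,.008),W(*b,.008);print(A,B,np.degrees(np.arctan2(*(B-A)[1::-1])))
print("bottom mid",(W(265,295,.008)+W(402,278,.008))/2)
P,R=tool();V=ci['view'];st()
```

```text
top [0.48612781 0.2957837  0.07      ] diam 0.03197333058058074
[0.49486515 0.30377023 0.008     ] [0.48202915 0.3055512  0.008     ] 172.10074108614504
[0.49535905 0.28661862 0.008     ] [0.47650766 0.28812282 0.008     ] 175.437888479694
bottom mid [0.48716351 0.29602705 0.008     ]
{'time_s': 1.5, 'joints': [59.1199, 10.9938, -27.7678, 0.1339, -50.9347, 15.4371], 'tcp_pos': [0.4108, 0.3119, 0.1214], 'eef_rot': [-179.8185, 0.2648, -105.3584], 'contact_force': [-0.2441, -0.5453, -0.233], 'moment': [-0.0571, 0.0283, -0.0278], 'gripper_width': 0.0881}
```

Call:
{"op": "step_arm", "data": {"deltas": [[0, 0, 0.148, 0, -14, 0, 1], [0, 0, 0.148, 0, -14, 0, 1], [0, 0, 0.148, 0, -14, 0, 1], [0, 0, 0.148, 0, -10, 0, 1], [0, 0, 0.148, 0, 0, 0, 1], [0, 0, 0.04, 0, 0, 0, 1]]}}

```text
time_s: 2.1
tcp_pos: [0.4615, 0.2927, 0.1318]
eef_rot: [179.8, 0.9, -151.0]
contact_force: [0.6, 0.2, 0.4]
gripper_width: 0.0878
```

Run:
```python
from h import *
st();go((.4865,.2957,.043),-150)
```

```text
{'time_s': 2.1, 'joints': [53.0917, 12.7208, -23.9028, 0.2744, -52.4508, -24.2702], 'tcp_pos': [0.4615, 0.2927, 0.1318], 'eef_rot': [179.8204, 0.934, -151.0145], 'contact_force': [0.5923, 0.2408, 0.3563], 'moment': [0.069, 0.0184, 0.0043], 'gripper_width': 0.0878}
shift tool mm [-21.9  -9.8  89.2] rotvec [ 0.003   0.0163 -0.0177]
```

Call:
{"op": "step_arm", "data": {"deltas": [[0.003, 0.016, -0.018, -11, -5, 10, 1], [0, 0, 0, -11, -5, 15, 1], [0, 0, 0, 0, 0, 0, 1]]}}

```text
time_s: 2.4
tcp_pos: [0.4887, 0.298, 0.1116]
eef_rot: [179.9, 0.5, -149.9]
contact_force: [0.1, -0.8, -0.1]
gripper_width: 0.0879
```

Run:
```python
from h import *
st();go((.4865,.2957,.043),-150)
```

```text
{'time_s': 2.4, 'joints': [50.9912, 16.5236, -21.5912, 0.0717, -51.4137, -20.9763], 'tcp_pos': [0.4887, 0.298, 0.1116], 'eef_rot': [179.8838, 0.4605, -149.9411], 'contact_force': [0.0814, -0.7553, -0.1354], 'moment': [-0.1074, 0.0602, 0.0368], 'gripper_width': 0.0879}
shift tool mm [ 3.6 -1.  68.5] rotvec [0.002 0.008 0.001]
```

Call:
{"op": "step_arm", "data": {"deltas": [[0.002, 0.008, 0, 2, 0, 20, 1], [0, 0, 0, 1, 0, 20, 1], [0, 0, 0, 0, 0, 18, 1], [0, 0, 0, 0, 0, 6, 1], [0, 0, 0, 0, 0, 0, 1]]}}

```text
time_s: 2.9
tcp_pos: [0.4881, 0.2985, 0.0487]
eef_rot: [180.0, 0.3, -149.9]
contact_force: [0.3, -0.0, -0.1]
gripper_width: 0.0877
```

Run:
```python
from h import *
st();go((.4865,.2957,.043),-150)
```

```text
{'time_s': 2.9, 'joints': [51.0891, 20.9707, -25.1344, 0.1066, -43.6203, -21.1051], 'tcp_pos': [0.4881, 0.2985, 0.0487], 'eef_rot': [179.9701, 0.2827, -149.9391], 'contact_force': [0.3457, -0.0169, -0.1439], 'moment': [0.0548, 0.0152, 0.0136], 'gripper_width': 0.0877}
shift tool mm [ 2.8 -1.6  5.7] rotvec [0.0005 0.0049 0.0011]
```

Call:
{"op": "step_arm", "data": {"deltas": [[0, 0.005, 0, 3, -1.5, 6, 1], [0, 0, 0, 0, 0, 0, 1], [0, 0, 0, 0, 0, 0, 0]], "squeeze": 20}}

```text
time_s: 3.2
tcp_pos: [0.4869, 0.2965, 0.0445]
eef_rot: [179.9, 0.1, -149.9]
contact_force: [0.6, -0.8, 0.3]
gripper_width: 0.084
```

Run:
```python
from h import *
st();go((.4865,.2957,.043),-150)
```

```text
{'time_s': 3.2, 'joints': [50.9911, 21.211, -25.4305, -0.0187, -43.2044, -20.8833], 'tcp_pos': [0.4869, 0.2965, 0.0445], 'eef_rot': [179.933, 0.1394, -149.9059], 'contact_force': [0.6487, -0.7735, 0.3131], 'moment': [0.0148, -0.085, 0.0315], 'gripper_width': 0.084}
shift tool mm [ 0.8 -0.5  1.5] rotvec [0.0012 0.0024 0.0016]
```

Call:
{"op": "step_arm", "data": {"deltas": [[0, 0, 0, 0.5, -0.5, 1, -1], [0, 0, 0, 0, 0, 0, -1], [0, 0, 0, 0, 0, 0, -1], [0, 0, 0, 0, 0, 0, -1], [0, 0, 0, 0, 0, 0, -1], [0, 0, 0, 0, 0, 0, -1]]}}

```text
time_s: 3.8
tcp_pos: [0.4874, 0.2965, 0.0451]
eef_rot: [179.9, 0.3, -149.9]
contact_force: [-0.6, 0.3, -0.5]
gripper_width: 0.0371
```

Call:
{"op": "step_arm", "data": {"deltas": [[0, 0, 0, 0, 0, 0, -1], [0, 0, 0, 0, 0, 0, -1], [0, 0, 0, 0, 0, 0, -1]]}}

```text
time_s: 4.1
tcp_pos: [0.4874, 0.2965, 0.0451]
eef_rot: [179.9, 0.3, -149.9]
contact_force: [-0.2, 0.2, 0.2]
gripper_width: 0.0317
```

Run:
```python
from h import *
st()
```

```text
{'time_s': 4.1, 'joints': [50.9542, 21.1225, -25.4874, 0.0006, -43.0791, -20.8521], 'tcp_pos': [0.4874, 0.2965, 0.0451], 'eef_rot': [179.8897, 0.2908, -149.8978], 'contact_force': [-0.2488, 0.1863, 0.1843], 'moment': [0.0493, -0.0179, -0.0329], 'gripper_width': 0.0317}
```

Call:
{"op": "step_arm", "data": {"deltas": [[0, 0, 0, 0, 0, -20, -1], [0, 0, 0, 0, 0, -40, -1], [0, 0, 0, 0, 0, -45, -1], [0, 0, 0, 0, 0, -45, -1], [0, 0, 0, 0, 0, -20, -1], [0, 0, 0, 0, 0, 0, -1]]}}

```text
time_s: 4.7
tcp_pos: [0.4857, 0.2943, 0.2193]
eef_rot: [180.0, -0.0, -149.9]
contact_force: [0.4, 0.3, -0.9]
gripper_width: 0.0318
```

Run:
```python
from h import *
st();go((.51,-.122,.215),-150)
```

```text
{'time_s': 4.7, 'joints': [50.9393, 10.8324, -13.67, -0.0183, -65.5387, -20.8672], 'tcp_pos': [0.4857, 0.2943, 0.2193], 'eef_rot': [179.9991, -0.0444, -149.9354], 'contact_force': [0.3714, 0.3465, -0.8558], 'moment': [0.0713, -0.0463, 0.012], 'gripper_width': 0.0318}
shift tool mm [ 187.6 -372.5    4.5] rotvec [ 0.     -0.0008  0.0011]
```

Call:
{"op": "step_arm", "data": {"deltas": [[0, 0, 0, 10, -20, 0, -1], [0, 0, 0, 20, -40, 0, -1], [0, 0, 0, 20, -40, 0, -1], [0, 0, 0, 20, -40, 0, -1], [0, 0, 0, 20, -40, 0, -1], [0, 0, 0, 20, -40, 0, -1], [0, 0, 0, 20, -40, 0, -1], [0, 0, 0, 20, -40, 0, -1], [0, 0, 0, 20, -40, 0, -1], [0, 0, 0, 16, -32, 0, -1]]}}

```text
time_s: 5.7
tcp_pos: [0.5032, -0.1372, 0.208]
eef_rot: [179.7, -0.9, -149.6]
contact_force: [0.9, 0.4, -0.6]
gripper_width: 0.0319
```

Run:
```python
from h import *
st();go((.51,-.122,.205),-150)
```

```text
{'time_s': 5.7, 'joints': [6.394, 7.3805, -19.5116, 0.0913, -64.0245, 23.9953], 'tcp_pos': [0.5032, -0.1372, 0.208], 'eef_rot': [179.7016, -0.8705, -149.5678], 'contact_force': [0.8928, 0.4332, -0.6086], 'moment': [0.1687, -0.1779, 0.0075], 'gripper_width': 0.0319}
shift tool mm [-13.5   9.6   2.8] rotvec [ 0.0052 -0.0152  0.0075]
```

Call:
{"op": "step_arm", "data": {"deltas": [[0.005, -0.015, 0.007, -13, 9, 0, -1], [0, 0, 0, 0, 0, 0, -1]]}}

```text
time_s: 5.9
tcp_pos: [0.5072, -0.1286, 0.2046]
eef_rot: [179.9, -0.3, -150.5]
contact_force: [-0.5, -0.5, -0.9]
gripper_width: 0.0317
```

Run:
```python
from h import *
import cv2,pickle
st();ci=r.camera_info('wrist');im=r.capture('wrist');pickle.dump(ci,open('w2.pkl','wb'))
cv2.imwrite('pics/w2.png',im[:,:,::-1])
p=proj('wrist',np.array([.552,-.195,.13]),ci);print(p)
x,y=int(p[0])-55,max(0,int(p[1])-45);print(x,y)
cv2.imwrite('pics/w2c.png',cv2.resize(im[y:y+90,x:x+110,::-1],None,fx=6.5,fy=6.5,interpolation=cv2.INTER_CUBIC))
```

```text
{'time_s': 5.9, 'joints': [7.2585, 7.3549, -19.9693, -0.0196, -62.9793, 22.2513], 'tcp_pos': [0.5072, -0.1286, 0.2046], 'eef_rot': [179.8689, -0.2743, -150.4989], 'contact_force': [-0.4611, -0.4693, -0.8985], 'moment': [0.0449, -0.0036, 0.024], 'gripper_width': 0.0317}
[267.97680099 115.78036627]
212 70
```

View pics/w2.png

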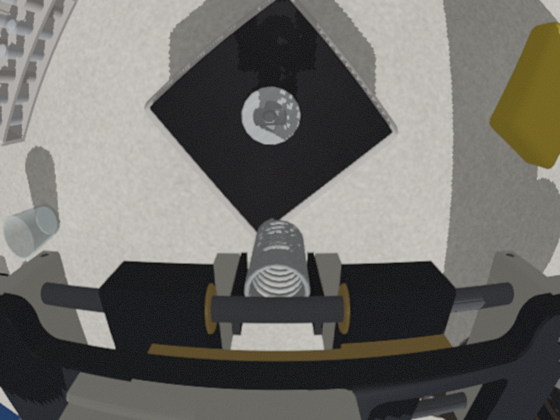

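View pics/w2c.png

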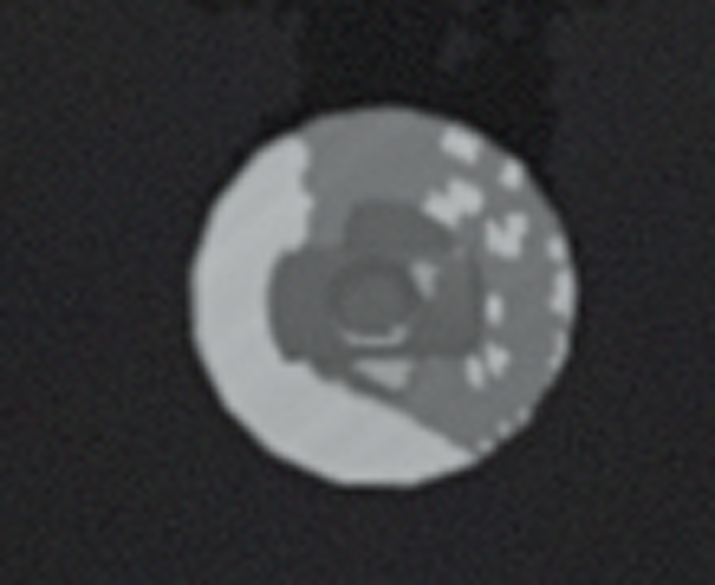

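Seen from above, the upper collar's flats run almost along the image's x axis, at crop rows about 250 and 355. The lower collar shows as a lobe near (390,215). I'll boost the contrast to read its angle.

Run:
```python
import cv2,numpy as np
im=cv2.imread('pics/w2.png')[85:147,238:304]
g=cv2.cvtColor(im,cv2.COLOR_BGR2GRAY)
g=cv2.resize(g,None,fx=9,fy=9,interpolation=cv2.INTER_CUBIC).astype(float)
g=np.clip((g-50)*255/(150-50),0,255)
cv2.imwrite('pics/w2d.png',g.astype('uint8'))
```

```text
(no output)
```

View pics/w2d.png

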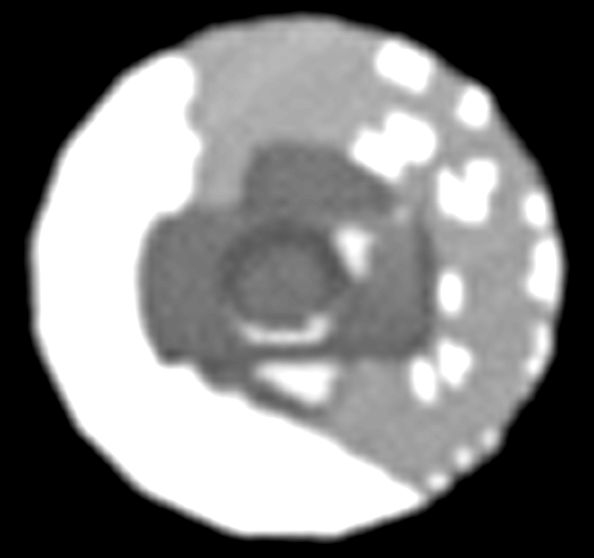

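Run:
```python
from h import *
import pickle
ci=pickle.load(open('w2.pkl','rb'))
W=lambda x,y,z:atz('wrist',238+x/9-.44,85+y/9-.44,z,ci)
a=lambda A,B:np.degrees(np.arctan2(*(B-A)[1::-1]))
print("seat",W(298,277,.094),"tip",W(283,275,.15))
print("upper",a(W(165,358,.14),W(425,358,.14)),a(W(165,210,.14),W(430,215,.14)),np.mean([W(165,358,.14),W(425,358,.14),W(165,210,.14),W(430,215,.14)],0))
for t in(65,70,75):
    c=np.cos(np.radians(t));s=np.sin(np.radians(t));print(t,"lower",a(W(292-90*c,277+90*s,.118),W(292+90*c,277-90*s,.118)))
```

```text
seat [ 0.55064805 -0.19540781  0.094     ] tip [ 0.55141969 -0.19625014  0.15      ]
upper -150.72100529071392 -151.83535952489305 [ 0.55028472 -0.1958468   0.14      ]
65 lower -85.34466068840861
70 lower -80.38954654463814
75 lower -75.44356095997678
```

Call:
{"op": "step_arm", "data": {"deltas": [[0, 0, -0.13, 0, 0, -5, -1], [0, 0, -0.13, 0, 0, 0, -1], [0, 0, -0.13, 0, 0, 0, -1], [0, 0, -0.13, 0, 0, 0, -1], [0, 0, -0.09, 0, 0, 0, -1]]}}

```text
time_s: 6.45
tcp_pos: [0.5034, -0.1258, 0.2061]
eef_rot: [179.3, -0.4, -113.8]
contact_force: [-0.2, 0.7, -1.6]
gripper_width: 0.0318
```

Run:
```python
from h import *
st();go((.551,-.196,.210),-115)
```

```text
{'time_s': 6.45, 'joints': [7.6168, 7.1687, -19.9564, -0.0666, -63.6765, 58.629], 'tcp_pos': [0.5034, -0.1258, 0.2061], 'eef_rot': [179.2847, -0.3667, -113.7818], 'contact_force': [-0.2123, 0.6545, -1.5807], 'moment': [-0.028, -0.0284, -0.0333], 'gripper_width': 0.0318}
shift tool mm [ 45.1 -71.8  -4.5] rotvec [ 0.0124 -0.0065  0.0212]
```

Call:
{"op": "step_arm", "data": {"deltas": [[0.012, -0.006, 0.02, 15, -23, -4, -1], [0, 0, 0, 15, -24, 0, -1], [0, 0, 0, 12, -20, 0, -1], [0, 0, 0, 0, 0, 0, -1]]}}

```text
time_s: 6.85
tcp_pos: [0.547, -0.1893, 0.2081]
eef_rot: [179.8, -0.1, -114.1]
contact_force: [0.0, -0.1, -2.2]
gripper_width: 0.0319
```

Run:
```python
from h import *
st();go((.551,-.196,.210),-115)
```

```text
{'time_s': 6.85, 'joints': [0.2504, 12.4336, -13.1419, -0.0158, -64.6586, 65.6083], 'tcp_pos': [0.547, -0.1893, 0.2081], 'eef_rot': [179.7809, -0.0837, -114.1478], 'contact_force': [0.0403, -0.052, -2.2484], 'moment': [0.0365, 0.0053, 0.0159], 'gripper_width': 0.0319}
shift tool mm [ 4.5 -6.4 -1.9] rotvec [ 0.0038 -0.0015  0.0149]
```

Call:
{"op": "step_arm", "data": {"deltas": [[0.003, 0, 0.015, 4.5, -6, 0, -1], [0, 0, 0, 0, 0, 0, -1]]}}

```text
time_s: 7.05
tcp_pos: [0.55, -0.195, 0.2068]
eef_rot: [179.8, -0.1, -115.0]
contact_force: [-0.3, -0.7, -1.0]
gripper_width: 0.0318
```

Run:
```python
from h import *
import cv2
st();go((.551,-.196,.210),-115)
for n in('wrist','scene'):
    ci=r.camera_info(n);im=r.capture(n);p=proj(n,np.array([.551,-.196,.16]),ci);print(p)
    x,y=int(p[0])-45,max(0,int(p[1])-40)
    cv2.imwrite(f'pics/{n}3.png',cv2.resize(im[y:y+80,x:x+90,::-1],None,fx=7,fy=7,interpolation=cv2.INTER_CUBIC))
```

```text
{'time_s': 7.05, 'joints': [-0.3013, 12.9046, -12.719, 0.0472, -64.5852, 65.3033], 'tcp_pos': [0.55, -0.195, 0.2068], 'eef_rot': [179.8281, -0.1259, -114.9774], 'contact_force': [-0.3289, -0.7214, -0.9719], 'moment': [0.0161, 0.0559, -0.0012], 'gripper_width': 0.0318}
shift tool mm [ 0.5 -1.3 -3.2] rotvec [ 0.003  -0.0022  0.0004]
[277.38245185 234.62656791]
[207.9039724  211.21720097]
```

View pics/wrist3.png

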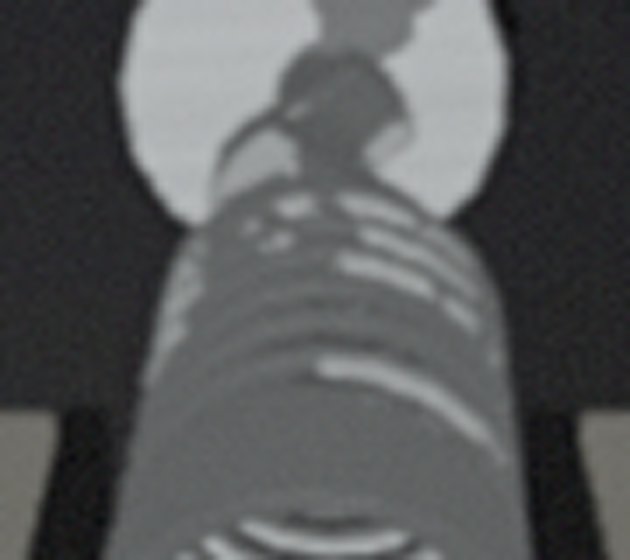

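View pics/scene3.png

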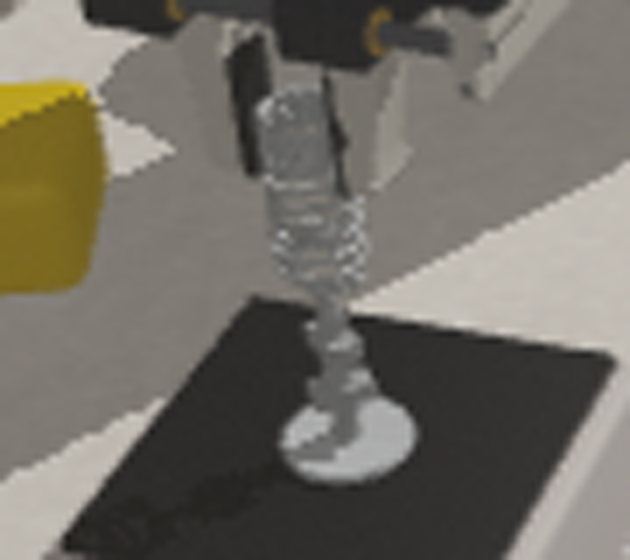

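The wrist and scene views show the spring's lower end directly over the rod tip. I'll lower it.

Call:
{"op": "step_arm", "data": {"deltas": [[0.003, 0, 0, 0.5, -1, 8, -1], [0, 0, 0, 0, 0, 8, -1], [0, 0, 0, 0, 0, 4, -1], [0, 0, 0, 0, 0, 0, -1]]}}

```text
time_s: 7.55
tcp_pos: [0.5495, -0.194, 0.1854]
eef_rot: [-180.0, -0.1, -114.8]
contact_force: [0.2, -0.4, -0.7]
gripper_width: 0.0315
```

Run:
```python
from h import *
st();go((.551,-.196,.180),-115)
```

```text
{'time_s': 7.55, 'joints': [-0.1769, 13.6687, -14.684, 0.0863, -61.6704, 65.3063], 'tcp_pos': [0.5495, -0.194, 0.1854], 'eef_rot': [-179.9893, -0.0787, -114.8296], 'contact_force': [0.184, -0.3749, -0.7148], 'moment': [0.0143, 0.0507, -0.0402], 'gripper_width': 0.0315}
shift tool mm [ 1.2 -2.2  5.4] rotvec [-0.0002 -0.0014  0.003 ]
```

Call:
{"op": "step_arm", "data": {"deltas": [[0, 0, 0, 1, -2, 2, -1], [0, 0, 0, 0, 0, 3, -1], [0, 0, 0, 0, 0, 3, -1], [0, 0, 0, 0, 0, 0, -1]]}}

```text
time_s: 7.95
tcp_pos: [0.5511, -0.1959, 0.1768]
eef_rot: [-180.0, -0.1, -114.8]
contact_force: [0.3, 0.4, -1.0]
gripper_width: 0.0318
```

Run:
```python
from h import *
st();go((.551,-.196,.180),-115)
```

```text
{'time_s': 7.95, 'joints': [-0.3722, 14.271, -15.0853, 0.091, -60.6626, 65.5053], 'tcp_pos': [0.5511, -0.1959, 0.1768], 'eef_rot': [-179.9844, -0.08, -114.8223], 'contact_force': [0.3193, 0.3819, -1.03], 'moment': [0.0387, 0.0343, -0.051], 'gripper_width': 0.0318}
shift tool mm [ 0.1  0.1 -3.2] rotvec [-0.0003 -0.0014  0.0031]
```

Call:
{"op": "step_arm", "data": {"deltas": [[0, 0, 0, 0, 0, 4, -1], [0, 0, 0, 0, 0, 4, -1], [0, 0, 0, 0, 0, 4, -1], [0, 0, 0, 0, 0, 0, -1]]}}

```text
time_s: 8.35
tcp_pos: [0.5512, -0.196, 0.1638]
eef_rot: [-180.0, -0.1, -114.8]
contact_force: [-0.2, 0.4, -0.9]
gripper_width: 0.032
```

Run:
```python
from h import *
import cv2
st();go((.551,-.196,.163),-115)
for n in('scene',):
    ci=r.camera_info(n);im=r.capture(n);p=proj(n,np.array([.551,-.196,.13]),ci);print(p)
    x,y=int(p[0])-35,max(0,int(p[1])-30)
    cv2.imwrite(f'pics/{n}4.png',cv2.resize(im[y:y+60,x:x+70,::-1],None,fx=9,fy=9,interpolation=cv2.INTER_CUBIC))
```

```text
{'time_s': 8.35, 'joints': [-0.3795, 14.9149, -16.0557, 0.0891, -59.0334, 65.501], 'tcp_pos': [0.5512, -0.196, 0.1638], 'eef_rot': [-179.972, -0.0712, -114.8326], 'contact_force': [-0.2399, 0.4219, -0.946], 'moment': [0.0718, -0.0355, -0.0546], 'gripper_width': 0.032}
shift tool mm [0.1 0.2 0.8] rotvec [-0.0005 -0.0012  0.0029]
[209.40215173 221.09448212]
```

View pics/scene4.png

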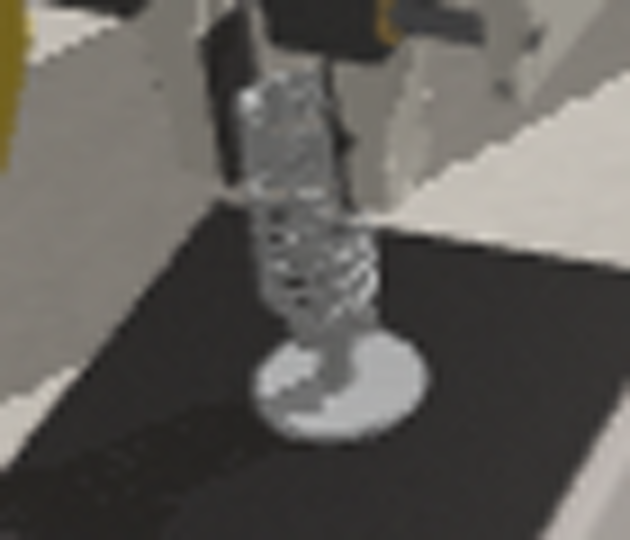

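The end is past the upper collar with almost no contact force. I'll turn it towards the lower collar's flats at about 99°.

Call:
{"op": "step_arm", "data": {"deltas": [[0, 0, -0.12, 0, 0, 0, -1], [0, 0, -0.12, 0, 0, 0, -1], [0, 0, -0.12, 0, 0, 0, -1], [0, 0, -0.12, 0, 0, 0, -1]]}}

```text
time_s: 8.8
tcp_pos: [0.5521, -0.196, 0.1646]
eef_rot: [-179.9, -0.1, -86.4]
contact_force: [-0.1, 0.2, -0.0]
gripper_width: 0.0317
```

Run:
```python
from h import *
st();go((.551,-.196,.163),-44.5)
```

```text
{'time_s': 8.8, 'joints': [-0.3676, 14.8925, -15.9771, 0.1134, -59.0402, 93.8951], 'tcp_pos': [0.5521, -0.196, 0.1646], 'eef_rot': [-179.9167, -0.1032, -86.4143], 'contact_force': [-0.0953, 0.2446, -0.0256], 'moment': [0.0676, 0.01, 0.0432], 'gripper_width': 0.0317}
shift tool mm [-0.1  1.1  1.6] rotvec [-7.000e-04 -2.300e-03 -7.315e-01]
```

Call:
{"op": "step_arm", "data": {"deltas": [[0, 0, -0.12, 0, 1, 1.5, -1], [0, 0, -0.12, 0, 0, 0, -1], [0, 0, -0.12, 0, 0, 0, -1], [0, 0, -0.12, 0, 0, 0, -1], [0, 0, -0.12, 0, 0, 0, -1], [0, 0, -0.12, 0, 0, 0, -1], [0, 0, 0, 0, 0, 0, -1]]}}

```text
time_s: 9.5
tcp_pos: [0.5515, -0.196, 0.1641]
eef_rot: [-180.0, -0.2, -43.3]
contact_force: [0.5, 1.2, -0.5]
gripper_width: 0.032
```

Run:
```python
from h import *
st();go((.551,-.196,.160),-44.5)
```

```text
{'time_s': 9.5, 'joints': [-0.3604, 14.8259, -16.1399, 0.1206, -58.8689, 137.0468], 'tcp_pos': [0.5515, -0.196, 0.1641], 'eef_rot': [-179.9632, -0.1914, -43.2515], 'contact_force': [0.4633, 1.1515, -0.4942], 'moment': [-0.0197, 0.0863, -0.0361], 'gripper_width': 0.032}
shift tool mm [-0.4  0.4  4.1] rotvec [-0.0007 -0.0033  0.0218]
```

Call:
{"op": "step_arm", "data": {"deltas": [[0, 0, 0.015, 0, 0, 3, -1], [0, 0, 0, 0, 0, 3, -1], [0, 0, 0, 0, 0, 3, -1], [0, 0, 0, 0, 0, 2, -1], [0, 0, 0, 0, 0, 0, -1]]}}

```text
time_s: 10.0
tcp_pos: [0.551, -0.1956, 0.1523]
eef_rot: [-180.0, -0.1, -44.8]
contact_force: [-0.8, 1.7, 0.3]
gripper_width: 0.0316
```

Run:
```python
from h import *
st();go((.551,-.196,.145),-44.5)
```

```text
{'time_s': 10.0, 'joints': [-0.3485, 15.4235, -17.0159, 0.0888, -57.4514, 135.529], 'tcp_pos': [0.551, -0.1956, 0.1523], 'eef_rot': [-179.977, -0.1304, -44.7718], 'contact_force': [-0.803, 1.7096, 0.3399], 'moment': [0.4402, 0.3719, -0.0348], 'gripper_width': 0.0316}
shift tool mm [0.3 0.2 7.3] rotvec [-0.0004 -0.0023 -0.0047]
```

Call:
{"op": "step_arm", "data": {"deltas": [[0, 0, 0, 0, 0, 3, -1], [0, 0, 0, 0, 0, 0, -1]]}}

```text
time_s: 10.2
tcp_pos: [0.5511, -0.1956, 0.1489]
eef_rot: [-180.0, -0.1, -44.8]
contact_force: [0.6, -0.0, -0.6]
gripper_width: 0.0316
```

Run:
```python
from h import *
import cv2
st();r.capture('top');st()
for n in('scene',):
    ci=r.camera_info(n);im=r.capture(n);p=proj(n,np.array([.551,-.196,.13]),ci);print(p)
    x,y=int(p[0])-35,max(0,int(p[1])-30)
    cv2.imwrite(f'pics/{n}5.png',cv2.resize(im[y:y+60,x:x+70,::-1],None,fx=9,fy=9,interpolation=cv2.INTER_CUBIC))
```

```text
{'time_s': 10.2, 'joints': [-0.3468, 15.611, -17.2508, 0.0907, -57.0222, 135.494], 'tcp_pos': [0.5511, -0.1956, 0.1489], 'eef_rot': [-179.973, -0.1361, -44.8036], 'contact_force': [0.5657, -0.0482, -0.5762], 'moment': [-0.0292, -0.0938, -0.0395], 'gripper_width': 0.0316}
{'time_s': 10.25, 'joints': [-0.3472, 15.6042, -17.2316, 0.0984, -57.0385, 135.4981], 'tcp_pos': [0.5512, -0.1957, 0.1491], 'eef_rot': [-179.9709, -0.1476, -44.7957], 'contact_force': [-0.4866, 0.234, -1.1573], 'moment': [0.0096, -0.0692, 0.0266], 'gripper_width': 0.032}
[209.40215173 221.09448212]
```

View pics/scene5.png

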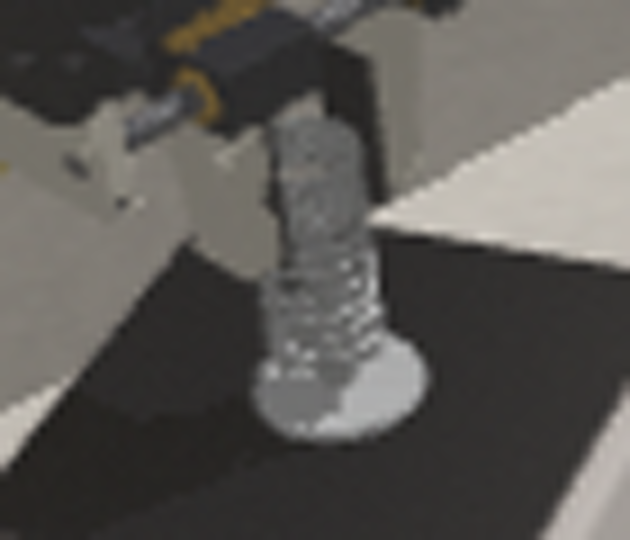

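Call:
{"op": "step_arm", "data": {"deltas": [[0, 0, 0, 0, 0, 4, -1], [0, 0, 0, 0, 0, 4, -1], [0, 0, 0, 0, 0, 3, -1], [0, 0, 0, 0, 0, 0, -1]]}}

```text
time_s: 10.7
tcp_pos: [0.5514, -0.1957, 0.1377]
eef_rot: [-179.9, -0.2, -44.8]
contact_force: [1.2, 0.5, -1.0]
gripper_width: 0.0322
```

Run:
```python
from h import *
st();go((.551,-.196,.135),-44.5)
```

```text
{'time_s': 10.7, 'joints': [-0.3475, 16.2265, -18.0268, 0.0977, -55.5806, 135.4953], 'tcp_pos': [0.5514, -0.1957, 0.1377], 'eef_rot': [-179.9412, -0.1751, -44.7971], 'contact_force': [1.2131, 0.4943, -0.9779], 'moment': [0.0636, 0.0575, 0.0202], 'gripper_width': 0.0322}
shift tool mm [-0.1  0.5  2.7] rotvec [-0.001  -0.0031 -0.0052]
```

Call:
{"op": "step_arm", "data": {"deltas": [[0, 0, 0, 0, 0, 2, -1], [0, 0, 0, 0, 0, 2, -1], [0, 0, 0, 0, 0, 2, -1], [0, 0, 0, 0, 0, 0, -1]]}}

```text
time_s: 11.1
tcp_pos: [0.552, -0.196, 0.1316]
eef_rot: [-179.9, -0.2, -44.8]
contact_force: [-1.6, 0.5, 2.1]
gripper_width: 0.0318
```

Run:
```python
from h import *
import cv2
st()
im=r.capture('scene');st();ci=r.camera_info('scene');p=proj('scene',np.array([.551,-.196,.13]),ci)
x,y=int(p[0])-35,int(p[1])-30
cv2.imwrite('pics/scene6.png',cv2.resize(im[y:y+60,x:x+70,::-1],None,fx=9,fy=9,interpolation=cv2.INTER_CUBIC))
```

```text
{'time_s': 11.1, 'joints': [-0.3561, 16.5975, -18.4312, 0.1435, -54.7496, 135.4917], 'tcp_pos': [0.552, -0.196, 0.1316], 'eef_rot': [-179.9284, -0.2405, -44.7819], 'contact_force': [-1.6189, 0.5375, 2.0768], 'moment': [0.3489, 0.4504, 0.0147], 'gripper_width': 0.0318}
{'time_s': 11.15, 'joints': [-0.3558, 16.5898, -18.4217, 0.1409, -54.7651, 135.4929], 'tcp_pos': [0.552, -0.196, 0.1317], 'eef_rot': [-179.9257, -0.2402, -44.7819], 'contact_force': [-0.8709, 0.9985, 2.8108], 'moment': [0.3516, 0.4373, 0.0039], 'gripper_width': 0.0317}
```

View pics/scene6.png

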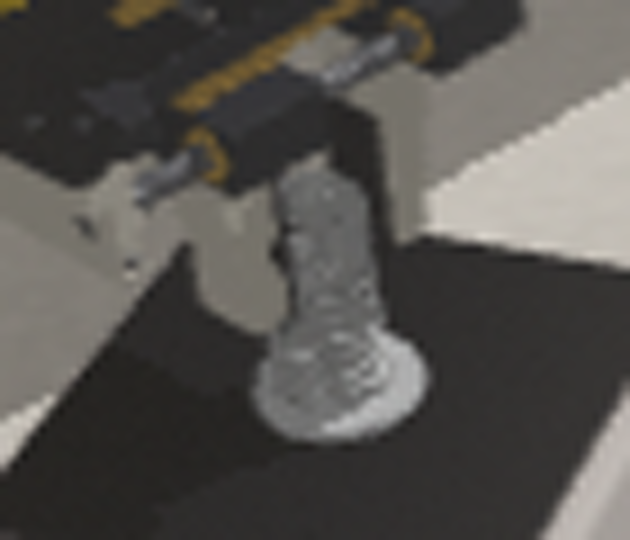

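The push force rose to about 3 N just below the expected seating height, and the picture shows the spring's foot on the seat. I'll relax the compression and let go.

Call:
{"op": "step_arm", "data": {"deltas": [[0, 0, 0, 0, 0, -3, -1], [0, 0, 0, 0, 0, 0, -0.2], [0, 0, 0, 0, 0, 0, 0.4], [0, 0, 0, 0, 0, 0, 0.4], [0, 0, 0, 0, 0, 0, 0.4], [0, 0, 0, 0, 0, 0, 0.4]]}}

```text
time_s: 11.75
tcp_pos: [0.5525, -0.1962, 0.1352]
eef_rot: [-179.9, -0.3, -44.8]
contact_force: [-1.6, -0.8, -1.0]
gripper_width: 0.0591
```

Run:
```python
from h import *
import cv2
st()
im=r.capture('scene')
cv2.imwrite('pics/scene7.png',cv2.resize(im[185:265,165:265,::-1],None,fx=7,fy=7,interpolation=cv2.INTER_CUBIC))
```

```text
{'time_s': 11.75, 'joints': [-0.3655, 16.3983, -18.1865, 0.156, -55.1233, 135.4931], 'tcp_pos': [0.5525, -0.1962, 0.1352], 'eef_rot': [-179.887, -0.2982, -44.7838], 'contact_force': [-1.562, -0.8326, -1.004], 'moment': [-0.0667, -0.0252, 0.0479], 'gripper_width': 0.0591}
```

View pics/scene7.png

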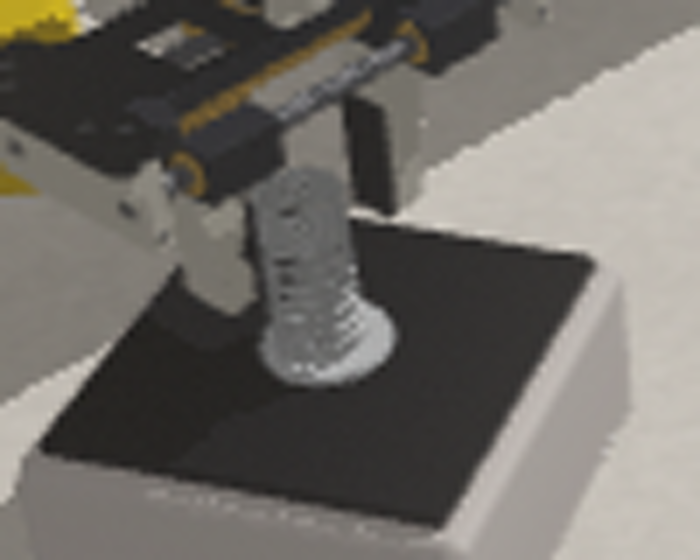

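Call:
{"op": "step_arm", "data": {"deltas": [[0, 0, 0, 0, 0, 0, 1], [0, 0, 0, 0, 0, 0, 1], [0, 0, 0, 0, 0, 0, 1], [0, 0, 0, 0, 0, -8, 1], [0, 0, 0, 0, 0, -20, 1], [0, 0, 0, 0, 0, -40, 1], [0, 0, 0, 0, 0, -40, 1], [0, 0, 0, 0, 0, -30, 1], [0, 0, 0, 0, 0, 0, 1]]}}

```text
time_s: 12.7
tcp_pos: [0.5509, -0.1963, 0.2803]
eef_rot: [180.0, -0.2, -44.8]
contact_force: [0.1, -0.9, 0.5]
gripper_width: 0.0875
```

Call:
{"op": "step_arm", "data": {"deltas": [[0, 0, 0, 0, 40, -10, 1], [0, 0, 0, 0, 40, 0, 1], [0, 0, 0, 0, 5, 0, 1], [0, 0, 0, 0, 0, 0, 1]]}}

```text
time_s: 13.1
tcp_pos: [0.4898, -0.2578, 0.2931]
eef_rot: [-179.9, -0.4, -44.7]
contact_force: [0.2, -0.7, -1.0]
gripper_width: 0.0881
```

Run:
```python
from h import *
import cv2
st()
im=r.capture('scene');cv2.imwrite('pics/scene8f.png',im[:,:,::-1])
cv2.imwrite('pics/scene8.png',cv2.resize(im[185:265,165:265,::-1],None,fx=7,fy=7,interpolation=cv2.INTER_CUBIC))
ci=r.camera_info('wrist');im=r.capture('wrist');cv2.imwrite('pics/w8.png',im[:,:,::-1])
for p in((.551,-.196,.094),(.551,-.196,.160)):print(proj('wrist',np.array(p),ci),proj('scene',np.array(p)))
x,y=[int(v) for v in proj('wrist',np.array([.551,-.196,.13]),ci)];y=max(0,y-45)
cv2.imwrite('pics/w8c.png',cv2.resize(im[y:y+90,x-55:x+55,::-1],None,fx=6.5,fy=6.5,interpolation=cv2.INTER_CUBIC))
```

```text
{'time_s': 13.1, 'joints': [-7.3678, 6.6494, -9.0843, 0.1643, -73.8453, 142.6387], 'tcp_pos': [0.4898, -0.2578, 0.2931], 'eef_rot': [-179.8703, -0.4306, -44.6844], 'contact_force': [0.2452, -0.6812, -0.975], 'moment': [-0.0826, -0.0609, 0.0322], 'gripper_width': 0.0881}
[274.94785926 107.83094124] [211.13297211 232.50553221]
[275.08188605 107.08005157] [207.9039724  211.21720097]
```

View pics/scene8.png

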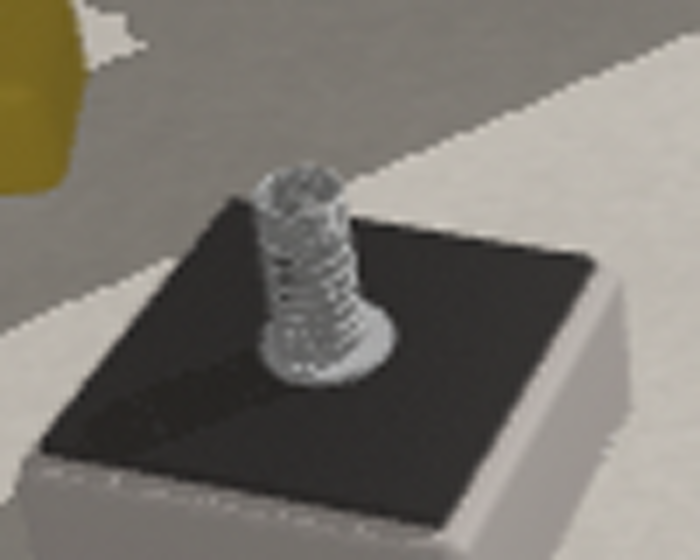

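View pics/w8c.png

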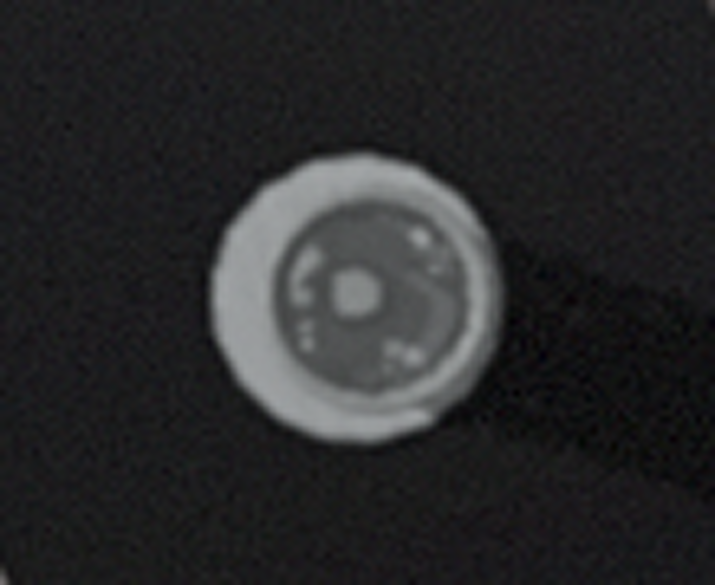

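View pics/scene8f.png

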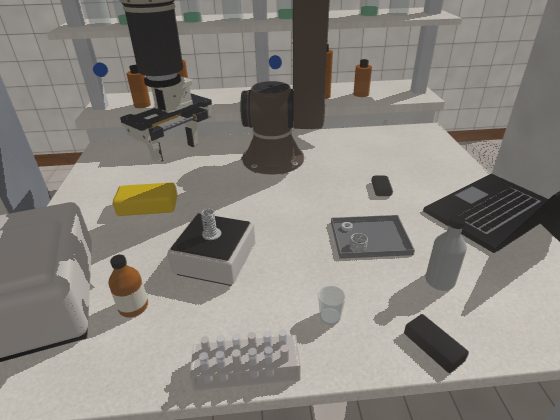

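The spring's top rim is centred at crop (300,185), against a predicted (300,184) for a fully seated spring. The other objects look undisturbed and the gripper is clear, so I'm handing in.

Run:
```python
from h import *
print(r.close_job())
```

```text
the job is handed in; nothing more can be done
None
```

The slim spring is on the shaker's rod, flattened end down and sitting on the round seat. I released it, moved the gripper clear and handed the job in at about 13 s of the 72 s allowed.

- **Collars:** I read the angle of each collar's flats from the wrist camera and turned the spring to match. At the upper collar I felt no contact. At the lower collar there was a brief side rub of about 2 N, which cleared on the next 3 mm of descent, so it never had to be forced.
- **Seating:** the push rose to about 3 N just below the expected seating height. I backed off that compression before opening the fingers.
- **Last checks:** the released spring stands upright, and its top rim in the scene picture is within a pixel of where a fully seated spring should be. From above, its bore is 1–2 mm off the rod's centre, which is within the play. The other tray and bench objects look undisturbed, and the wrist reads about 1 N, which is its usual noise.

No check failed or disagreed. The turn-in-place between collars ended about 1° past the target, and I corrected it before lowering onto the second collar.

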